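# Load an angle bracket under the spring flap of a welding jig

## Task

Load the steel angle bracket into the welding jig without picking anything up: press the yellow pedal down with one fingertip to hold the blue spring flap open, and meanwhile, with the other fingertip, push the bracket along its lane by its upright until its foot is fully home against the red stop under the flap. Do not let the flap down on the bracket before it is home; then let go of the pedal so that the flap closes onto the foot, and move clear. Leave the tape measure, the wire brush and the loose clip where they are.

Things in the scene. Friction and masses are not known exactly. Their poses are not given: they have to be found in the camera images.
- jig: Fixed welding jig, placed anywhere and turned. Origin: on the table, on the lane's centre line, at the mouth under the flap; +x along the lane in the pushing direction, +y left of it, z up. Base plate 8 mm thick, x -115 to 75, y -100 to 45 mm; its top is the lane's floor. Two rails 5 mm thick, 10 mm above the floor, x -100 to 62, inner faces at y -28 and 28.
- stop_face (a point): Middle of the face of the red stop across the lane's far end, half-way up: jig x 52, y 0, z 15 mm. The stop is 14 mm high above the lane's floor.
- hinge (a joint): Angle of the shaft carrying pedal and flap together (10 mm thick, along jig x at y -40, z 32 mm; bearings 39 mm high at its ends). 0 shut, grows as the pedal sinks and the flap rises, end stop 0.55 rad. Spring-closed: 0.075 N m at 0 plus 0.25 N m/rad, 3 to 8 N at the pedal's middle. Hold at 0.3 to 0.5 for the foot to pass; resting on the foot it reads about 0.12.
- flap_lip (a point): Middle of the lower front edge of the blue flap's lip; shut: jig x 5, y 10, z 9.5 mm. The flap covers the lane at jig x 5 to 55, y -36 to 24 mm, 4 mm thick, top 37 mm above the table when shut. The down-turned lip, 24 mm wide (y -2 to 22), 4 mm thick, bars the mouth down to 1.5 mm above the floor: the bracket cannot enter while it is shut, and only the pedal opens it.
- pedal_mid (a point): Centre of the top face of the yellow pedal plate, beside the lane on its right (-y); shut: jig x -50, y -67, z 41 mm. The plate is 100 mm along the lane (jig x -100 to 0), 42 mm wide, 4 mm thick. Shut, its top slopes up outwards, 35 mm above the table at y -48 to 49 mm at y -87; at 0.4 rad nearly level, at about 31 mm. A finger can slide along it while pressing.
- bracket: Loose steel angle bracket, about 0.24 kg, lying in the lane before the mouth, +x along the lane. Foot 56 (x) x 50 x 6 mm; upright 6 mm thick, 50 mm wide, 50 mm high over all, at the rear end, its rear face 28 mm behind the origin. Origin: centre of the foot's underside. Home, it is at jig x 24, y 0, z 8 mm, the upright just before the mouth, clear of the flap.
- tape: Yellow tape measure, 64 x 32 x 55 mm, standing on the table near the jig; origin under its centre. To be left alone.
- cup_brush: Round brass wire cup brush, 56 mm across, 40 mm high; origin under its centre. To be left alone.
- clip: Loose bright U-shaped metal clip, 45 x 35 x 31 mm; origin under its centre. To be left alone.
Not all that is in view belongs to the job. What is meant by the bracket is not green, purple or turquoise, and is the smaller of those in its own colour.

How it is judged:
By the outcome, as a careful person would: the job done as asked, in the order asked, and still so for the second after the job is handed in, with the robot touching nothing.
It also fails if it takes over 38 s, if anything falls off the work surface, if the arm or the gripper's body presses on something with over 40 N, if the wrist force passes 120 N, or if a joint passes its speed limit or range.

## Robot

A 6-joint arm with a two-finger parallel gripper is mounted at the origin on the work surface. World frame = base frame: x ahead of the robot, y to its left, z up, the work surface at z = 0. Lengths are in m, angles in rad, forces in N, time in s.
With the tool pointing down it reaches from about 0.35 to 0.875 m from the base axis. Payload 4.2 kg.
Tool frame: the origin (TCP) lies between the finger pads; the fingertips stand env.tcp_to_tips ahead of it and the grasp point (between the pads) lies 3 mm ahead of it (env.tcp_to_tips is the distance from the TCP to the fingertips, in m); z points along the fingers, y is the line along which they close (so a half turn about z gives the same grasp; the last joint's range is limited). The gripper opens to 87 mm and grips with 3 to 60 N. Pads are 19 mm wide; open, the fingers measure 117 mm over their backs; the gripper's body (75 mm by 190 mm) begins 51 mm behind the grasp point.
Start: joints at [1.546, 0.385, 0.008, 0, -1.194, -0.259], TCP at [0.175, 0.6, 0.245] pointing down, gripper open.
Joint ranges: [-3.14, 3.14], [-1.21, 2.06], [-1.07, 1.41], [-3.16, 2.05], [-2.99, -0.16], [-3.1, 3.1]. Speed limits (rad/s): [2.79, 2.79, 3.14, 3.14, 3.14, 3.14].

## Interface

Orientations are given as a unit quaternion [x, y, z, w].
In Python, from cell import env gives the robot as it stands.
- The arm moves only by the tool carry_out, never from a script. Its argument "targets" is a list of rows, each a list of 3 entries, a list of its own where there are three numbers: the shift along the tool's x, y, z in cm, then the turn, a rotation vector about the tool's x, y, z in rad, then the finger opening in cm, from 0 to 8.7. In form: [[[dx, dy, dz], [wx, wy, wz], grip], ...]. A call has 1 to 10 rows; each row is the pose to reach, as a shift and turn from the pose commanded when the call began, along the tool's axes at that moment; what a row does not reach only later rows make up. A row lasts 1/8 s, in which the tool goes at most 62.5 mm and 10.7 degrees, less where a joint would pass 70% of its speed; a pose out of reach is approached as far as the arm can. A call with a gripper value outside its range is refused whole. The fingers move at their own pace and stop on an object; "force" is the grip in N (left out, the last holds). Time passes only in rows, so rows that repeat a pose let the fingers close. It gives the time, the measured TCP pose, the force, the opening and the grip force at its end, in the units of the state.
- env.get_state(): the state, without advancing time (a new reading comes with each control period).
- env.camera(name): name is "scene" or "top" or "wrist"; returns (picture, depth): 480x640x3 uint8, blue, green, red; 480x640 float32, m along the optical axis (not along the pixel's ray), 0 where there is no reading.
- env.camera_model(name): a dict with "intrinsics" (3x3 intrinsics, pixels), "distortion" ([k1, k2, p1, p2, k3] as OpenCV has them; the pictures are not rectified), "extrinsics" (4x4, takes a point from world to camera coordinates); the wrist camera has in their place "T_tool_cam" (4x4, takes a point from camera to tool coordinates, whose origin is the TCP and whose axes are the flange's). Camera axes: x right, y up, looking along -z (the intrinsics and any distortion apply to the point x, -y, -z); pixel columns grow to the right and rows downward; lengths in m; the calibration is good to about 2 mm. A picture is of the moment at which its call begins: read the wrist's pose just before it. camera_model takes no time and is no camera call.
- env.close_job(): hands the job in; it is judged then, once.
The state is a dict: "time": time; "qpos": joint angles; "qd": joint speeds; "joint_torque": joint torques, N m; "ee_pos": TCP position; "tcp_rot": TCP orientation; "wrist_force": force on the tool from outside, world axes, zero at the start; "wrist_torque": the same for the moment, N m; "gripper_width": finger opening in m; "gripper_force": force on a finger pad.
Only numpy, scipy, OpenCV 4.12 (cv2) and the standard library are available. Lean on these libraries where they do the work, as an engineer would, in place of code of your own. Each camera call takes 0.05 s, during which the arm holds its last target. There are 200 camera calls.

## Working session

There is one attempt and no reset: what is moved stays moved. The work goes in short steps, Python scripts to look and compute and a tool call to move; the robot and the scene stay as the last step left them, time stands still between calls to the robot, and variables do not carry over. Pictures are saved under pics/ and viewed, at most 11 in all, crops included, and the job is handed in when it is done.

Besides the shell and the picture viewer there is one more tool, called after ">>>" as name(argument=value, ...) on one line, values as JSON. carry_out: Moves the arm, as the interface text tells. Its arguments: {"type":"object","properties":{"targets":{"type":"array"},"force":{"type":"number"}},"required":["targets"]}

```bash
mkdir -p pics; ls; python3 - <<'E'
from cell import env
import cv2,numpy as np
print(env.tcp_to_tips, env.get_state())
for n in("top","scene"):
    p,d=env.camera(n); cv2.imwrite(f"pics/{n}0.png",p); np.savez(f"pics/{n}0.npz",p=p,d=d)
    m=env.camera_model(n); print(n,m)
print(env.camera_model("wrist"))
E
```

```text
pics
0.022 {'time': 0.0, 'qpos': array([ 1.54560806e+00,  3.85590425e-01,  6.61638218e-03, -5.15296470e-04,
       -1.19400636e+00, -2.58606066e-01]), 'qd': array([ 0.00052907, -0.00040968, -0.00130236,  0.0016702 , -0.00070801,
        0.0017912 ]), 'joint_torque': array([-6.19481525e-04, -3.90664601e+01,  1.87397021e+01,  4.21966061e+00,
        1.09273414e-02, -2.08251740e-04]), 'ee_pos': array([0.17481712, 0.59946903, 0.243433  ]), 'tcp_rot': array([ 9.89935411e-01, -1.41515484e-01, -1.10680472e-04,  1.11249175e-03]), 'wrist_force': array([-0.29269154, -0.31609498,  0.24433735]), 'wrist_torque': array([-0.06410815,  0.03813621,  0.01725705]), 'gripper_force': 0.0, 'gripper_width': 0.08700266150309002}
top {'intrinsics': array([[558.5138404 ,   0.        , 319.86565063],
       [  0.        , 558.5138404 , 236.97972156],
       [  0.        ,   0.        ,   1.        ]]), 'distortion': array([-0.06770839,  0.        ,  0.        ,  0.        ,  0.        ]), 'extrinsics': array([[ 0.01943657, -0.99980902, -0.00203312,  0.08932492],
       [ 0.99709304,  0.01923385,  0.07372602, -
[... 569 characters left out ...]
,  0.75630358, -1.04102843],
       [ 0.        ,  0.        ,  0.        ,  1.        ]])}
{'intrinsics': array([[362.43124316,   0.        , 317.87282612],
       [  0.        , 362.43124316, 240.88441362],
       [  0.        ,   0.        ,   1.        ]]), 'distortion': array([0.01156115, 0.        , 0.        , 0.        , 0.        ]), 'T_tool_cam': array([[ 3.34811033e-04,  9.66776971e-01,  2.55621159e-01,
         6.93996777e-02],
       [ 9.99999622e-01, -5.28890887e-04,  6.90508657e-04,
        -1.49748580e-05],
       [ 8.02763569e-04,  2.55620831e-01, -9.66776782e-01,
        -1.38654344e-01],
       [ 0.00000000e+00,  0.00000000e+00,  0.00000000e+00,
         1.00000000e+00]])}
```

View pics/top0.png

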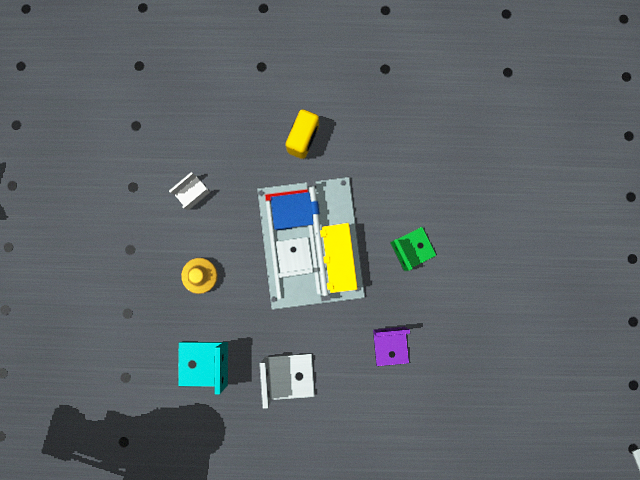

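View pics/scene0.png

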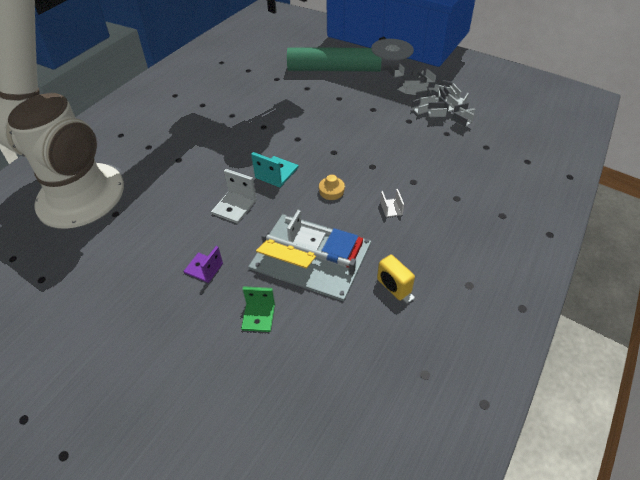

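Candidates for the bracket in the top picture:
- silver in the lane (293,255)
- larger silver (290,378)
- green (413,248)
- purple (392,348)
- turquoise (202,367)

I choose the small silver one in the lane at (293,255). I'll check that choice in a crop and measure it.

```bash
cat > h.py <<'E'
import cv2,numpy as np
from cell import env
def world(cam,uv,z):
    "rays through pixels onto plane z"
    m=env.camera_model(cam);E=m["extrinsics"]
    n=cv2.undistortPoints(np.float32(uv).reshape(-1,1,2),m["intrinsics"],m["distortion"])[:,0]
    r=np.c_[n[:,0],-n[:,1],-np.ones(len(n))]@E[:3,:3]; C=-E[:3,:3].T@E[:3,3]
    return C+r*((z-C[2])/r[:,2])[:,None]
def cloud(cam,d):
    m=env.camera_model(cam);E=m["extrinsics"]
    v,u=np.mgrid[:480,:640]
    n=cv2.undistortPoints(np.float32(np.c_[u.ravel(),v.ravel()]).reshape(-1,1,2),m["intrinsics"],m["distortion"])[:,0]
    P=np.c_[n[:,0],-n[:,1],-np.ones(len(n))]*d.reshape(-1,1)
    return ((P-E[:3,3])@E[:3,:3]).reshape(480,640,3)
E
python3 - <<'E'
from h import *
f=np.load("pics/top0.npz");p,d=f["p"],f["d"]
W=cloud("top",d); H=W[...,2]
print("table z",np.median(H[320:330,280:360]))
roi=np.zeros((480,640),np.uint8);roi[165:320,245:380]=1
hsv=cv2.cvtColor(p,cv2.COLOR_BGR2HSV)
m=((H>0.004)&(d>0)&(roi>0)).astype(np.uint8)
m=cv2.morphologyEx(m,cv2.MORPH_OPEN,np.ones((3,3)))
c=max(cv2.findContours(m,0,2)[0],key=cv2.contourArea)
w=world("top",c[:,0],0.008)[:,:2]
r=cv2.minAreaRect(np.float32(w*1000)); print(r, cv2.boxPoints(r))
def msk(lo,hi): return cv2.inRange(hsv,lo,hi)&(roi*255)
for nm,lo,hi in(("yellow",(20,120,100),(35,255,255)),("blue",(100,120,60),(125,255,255)),("red",(0,150,100),(8,255,255))):
    k=msk(lo,hi)>0; q=W[k]; print(nm,k.sum(),np.median(q,0),q[:,2].min(),q[:,2].max(),cv2.minAreaRect(np.float32(q[:,:2]*1000)))
cv2.imwrite("pics/crop0.png",cv2.resize(p[170:315,245:380],None,fx=4,fy=4,interpolation=cv2.INTER_CUBIC))
np.savez("pics/W.npz",W=W)
for v in range(225,305,5): print(v,(H[v,268:372:4]*1000).round().astype(int))
E
```

```text
table z 0.00046967959796691023
((537.903564453125, 115.48416900634766), (190.1034393310547, 145.1336669921875), 8.370113372802734) [[433.30093  173.44165 ]
 [454.42764   29.853893]
 [642.5062    57.526688]
 [621.3795   201.11444 ]]
yellow 1903 [0.51249607 0.07107103 0.04138663] 0.004845320129474246 0.8755763030462996 ((512.231201171875, 74.3123779296875), (101.43762969970703, 53.42359161376953), 8.174895286560059)
blue 1386 [0.583471   0.14129199 0.03775804] 0.005682973416297498 0.8755763030462996 ((545.8064575195312, 133.29229736328125), (136.11175537109375, 71.40917205810547), 7.209335803985596)
red 107 [0.61142252 0.15797848 0.02273346] 0.00807403734893515 0.02669845640115664 ((611.4848022460938, 153.0922088623047), (9.82214641571045, 65.02782440185547), 13.382438659667969)
225 [876  11  38  38  38  38  38  39  38   7  18   8  39   9  10  40  40  42
  41  46  51   7   0   4   3   2]
230 [ 8 17  9  6  9  8  8  6  5 12 10 11 35 37 39 37 42 43 43 48 47 11  2  2
  0  2]
235 [ 9 20 11  6 10  9  8  8 10  9  9 17 36 35 35 37 41 38 43 49 50  9 -1  1
  1  0]
240 [ 9 21  9 10 14 14 15 15 14
[... 451 characters left out ...]
 15 17  9 20 38 34 36 37 39 41 44 48 47 13  2
  2  0]
270 [  8 876  16  15  15  15  17  57  59  62  60  30  20  35  35  34  37  40
  39  42  45  46   7  11   2   1]
275 [ 8 11 18 59 58 58 13  7  9  7  9 11 18 34 37 32 36 40 41 46 45 49 11  6
  2  1]
280 [ 9  9 19  8 10 10 11  5  7  8  9  8 18 34 35 36 38 39 44 42 46 47  9  9
  1  1]
285 [ 1  8 18 10  6 11 10  7 12  8  9  8 18  7 37 35 39 40 42 45 46 44 47  9
  0 -2]
290 [ 0 11 19  8 11  8  9  8  7 10 10  7  6  7 39  9 35 39 40 43  7  9 14  8
  0  1]
295 [ 1  9  6 13  9  8  9  7  8 10 11 10  6 31 37 41  8  7  8  9  8  6 10  6
  0 -1]
300 [  0  10  11 876   8  10   8   7   5   5   7  10  10  10  39   8   7   7
  -2   5  -1   1  -1   2   0   2]
```

View pics/crop0.png

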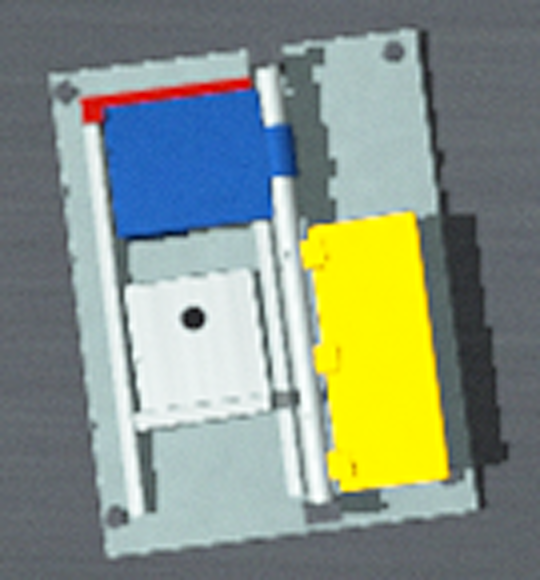

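```bash
cat >> h.py <<'E'
from scipy.spatial.transform import Rotation as Rn
a=np.radians(8.37);J=np.array([[np.cos(a),-np.sin(a),0],[np.sin(a),np.cos(a),0],[0,0,1]]);O=np.array([.5537,.1456,0])
def tojig(P): return (np.asarray(P)-O)@J*1000
def status():
    s=env.get_state();t=s["ee_pos"];R=Rn.from_quat(s["tcp_rot"])
    e=(R.inv()*Rn.from_matrix(J@np.diag([1,-1,-1]))).as_rotvec()
    tip=t+R.as_matrix()[:,2]*env.tcp_to_tips
    print("t",round(s["time"],2),"tip mid jig mm",tojig(tip).round(1),"rot err",e.round(3),"w",round(s["gripper_width"]*1000,1),"F jig",(s["wrist_force"]@J).round(2),"T",s["wrist_torque"].round(2))
    return R,tip
def shift(x,y,z):
    R,tip=status(); print("shift cm",(R.inv().apply(O+J@(np.array([x,y,z])/1000)-tip)*100).round(2))
E
python3 - <<'E'
from h import *
W=np.load("pics/W.npz")["W"]
q=tojig(W.reshape(-1,3))
k=(q[:,2]>50)&(q[:,2]<64)&(abs(q[:,1])<30)&(q[:,0]>-115)&(q[:,0]<0);k[:]&=np.isfinite(q).all(1)
print(k.sum(),np.percentile(q[k],[2,50,98],0).round(1))
k=(q[:,2]>11)&(q[:,2]<18)&(abs(q[:,1])<22)&(q[:,0]>-115)&(q[:,0]<0);print(np.percentile(q[k],[2,50,98],0).round(1))
# crop pixel of upright rear/lower top edge
print(tojig(world("top",[[245+135/4,170+428/4],[245+272/4,170+412/4]],.058)))
shift(-108,-33.5,120)
E
```

```text
141 [[-67.6 -24.6  55.6]
 [-64.6  -0.9  58.8]
 [-61.5  23.   61.4]]
[[-96.4 -21.1  11.2]
 [-37.2  -0.4  14.7]
 [-11.7  21.   17.5]]
[[-68.61970842  23.33590356  58.        ]
 [-69.13367424 -27.05476839  58.        ]]
t 0.1 tip mid jig mm [-308.8  504.2  221.6] rot err [ 0.002  0.    -0.43 ] w 87.1 F jig [-0.83 -0.36 -0.05] T [ 0.01 -0.03 -0.  ]
shift cm [40.66 40.49 10.24]
```

>>> carry_out(targets=[[[4,3.8,0.5],[0,0,-0.1],5.2],[[8,7.6,1],[0,0,-0.2],5.2],[[12,11.3,2],[0,0,-0.3],5.2],[[16,15,3],[0,0,-0.4],5.2],[[20,18.8,4],[0,0,-0.43],5.2],[[24.5,22.8,5],[0,0,-0.43],5.2],[[29,27,6],[0,0,-0.43],5.2],[[33.5,31.2,7.5],[0,0,-0.43],5.2],[[38,35.4,9],[0,0,-0.43],5.2],[[42.5,39.7,10.2],[0,0,-0.43],5.2]])

```text
time: 1.35
ee_pos: [0.4711, 0.1002, 0.1424]
tcp_rot: [0.997, 0.073, -0.0, 0.0]
wrist_force: [1.0, 0.6, -1.0]
gripper_width: 0.0521
gripper_force: 0.0
```

```bash
python3 -c "
from h import *
shift(-88,-33.5,60)"
```

```text
t 1.35 tip mid jig mm [-88.4 -32.9 120.4] rot err [0.    0.    0.001] w 52.1 F jig [ 1.1   0.49 -1.01] T [ 0.04 -0.13  0.04]
shift cm [0.04 0.06 6.04]
```

>>> carry_out(targets=[[[0,0,3],[0,0,0],5.2],[[0,0,5.7],[0,0,0],5.2],[[0,0,5.7],[0,0,0],5.2]])

```text
time: 1.72
ee_pos: [0.4691, 0.1009, 0.0842]
tcp_rot: [0.997, 0.073, -0.003, 0.001]
wrist_force: [0.1, 0.4, 0.4]
gripper_width: 0.0519
gripper_force: 0.0
```

```bash
python3 -c "
from h import *
p,d=env.camera('wrist');s,_=env.camera('scene')
cv2.imwrite('pics/v1.png',np.hstack([cv2.resize(p,(400,300)),cv2.resize(s[180:310,230:400],(392,300))]))
shift(-88,-33.5,31)"
```

```text
t 1.82 tip mid jig mm [-88.2 -30.8  64.5] rot err [ 0.    -0.     0.001] w 52.1 F jig [-1.1   0.63  0.15] T [-0.03 -0.05  0.01]
shift cm [0.02 0.27 3.35]
```

View pics/v1.png

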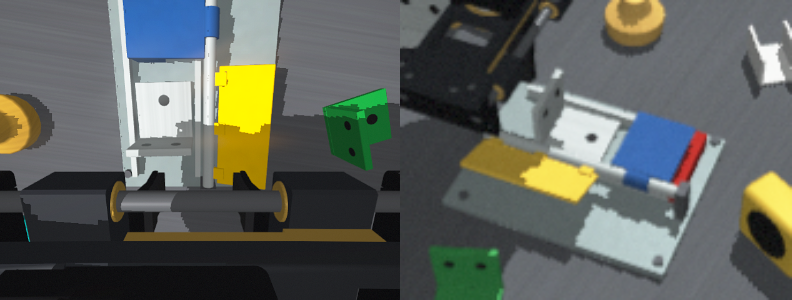

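The wrist view (left half) shows the upright at (160,145). One finger at (152,180) is behind it and the other at (247,180) is above the yellow pedal. The flap is shut. Next I lower onto the pedal.

>>> carry_out(targets=[[[0,0.2,1.5],[0,0,0],5.2],[[0,0.2,2.5],[0,0,0],5.2],[[0,0.2,3.2],[0,0,0],5.2],[[0,0.2,3.3],[0,0,0],5.2],[[0,0.2,3.3],[0,0,0],5.2]])

```text
time: 2.45
ee_pos: [0.4715, 0.1, 0.0542]
tcp_rot: [0.997, 0.074, 0.001, 0.0]
wrist_force: [-0.3, -2.7, 6.1]
gripper_width: 0.0519
gripper_force: 3.1
```

```bash
python3 -c "
from h import *
p,d=env.camera('wrist');s,sd=env.camera('scene')
cv2.imwrite('pics/v2.png',np.hstack([cv2.resize(p,(400,300)),cv2.resize(s[180:310,230:400],(392,300))]))
shift(-88,-33.5,31)
k=cv2.inRange(cv2.cvtColor(s,cv2.COLOR_BGR2HSV),(100,120,60),(125,255,255))>0
k[:180]=0;k[310:]=0;k[:,:230]=0;k[:,400:]=0
q=tojig(cloud('scene',sd)[k]);q=q[(q[:,2]<100)&(q[:,2]>25)&(q[:,1]>-36)]
print(len(q)); A=np.c_[q[:,1],np.ones(len(q))];c=np.linalg.lstsq(A,q[:,2],rcond=None)[0];print('flap slope',np.arctan(c[0]),'z at hinge',c)"
```

```text
t 2.55 tip mid jig mm [-87.9 -33.2  32.3] rot err [ 0.001 -0.001  0.001] w 52.1 F jig [-0.74 -2.71  6.67] T [-1.2  -0.06 -0.05]
shift cm [-0.01  0.03  0.13]
744
flap slope 0.30013732212272687 z at hinge [ 0.30948672 50.8862812 ]
```

View pics/v2.png

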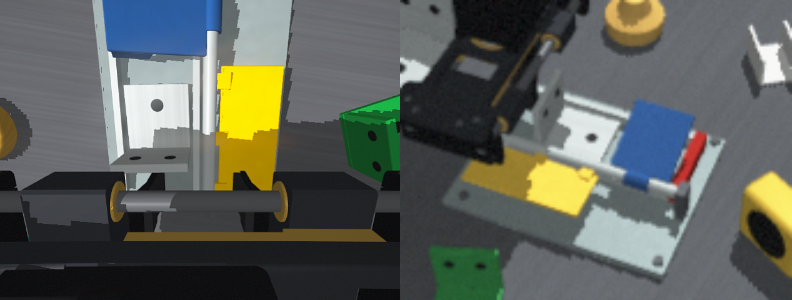

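>>> carry_out(targets=[[[0,0,0.2],[0,0,0],5.2],[[0.5,0,0.2],[0,0,0],5.2],[[1,0,0.2],[0,0,0],5.2],[[1.5,0,0.2],[0,0,0],5.2],[[1.8,0,0.2],[0,0,0],5.2],[[1.8,0,0.2],[0,0,0],5.2]])

```text
time: 3.3
ee_pos: [0.4848, 0.1007, 0.0512]
tcp_rot: [0.997, 0.072, -0.004, 0.002]
wrist_force: [-7.1, -2.9, 8.9]
gripper_width: 0.052
gripper_force: 5.2
```

```bash
cat >> h.py <<'E'
def look(name):
    p,d=env.camera('wrist');s,sd=env.camera('scene')
    cv2.imwrite(name,np.hstack([cv2.resize(p,(400,300)),cv2.resize(s[180:310,230:400],(392,300))]))
    k=cv2.inRange(cv2.cvtColor(s,cv2.COLOR_BGR2HSV),(100,120,60),(125,255,255));k[:180]=0;k[310:]=0;k[:,:230]=0;k[:,400:]=0
    k=cv2.erode(k,np.ones((5,5)))>0
    q=tojig(cloud('scene',sd)[k]);q=q[(q[:,2]<100)&(q[:,2]>25)&(q[:,0]>8)&(q[:,0]<52)]
    c=np.polyfit(q[:,1],q[:,2],1);print('flap',len(q),'slope',np.arctan(c[0]).round(3),"z ends",np.polyval(c,[-30,20]))
E
python3 -c "
from h import *
look('pics/v3.png')
shift(-28,-33.5,31)"
```

```text
flap 594 slope 0.433 z ends [43.96257922 67.08131653]
t 3.4 tip mid jig mm [-74.9 -34.5  29.2] rot err [ 0.003  0.009 -0.001] w 51.9 F jig [-7.67 -1.1   9.46] T [-1.07  2.2  -0.08]
shift cm [ 4.69 -0.1  -0.22]
```

View pics/v3.png

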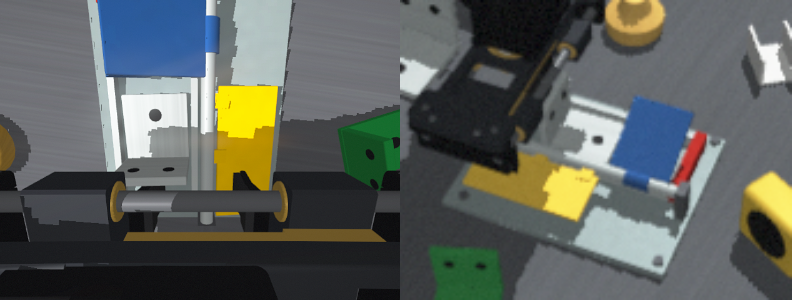

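The flap slope reads 0.43 and the bracket is starting to move; in the wrist view the upright at (153,170) sits against the finger. I'll keep pushing.

>>> carry_out(targets=[[[0.5,0,-0.1],[0,0,0],5.2],[[1,0,-0.1],[0,0,0],5.2],[[1.5,0,-0.1],[0,0,0],5.2],[[2,0,-0.1],[0,0,0],5.2],[[2.5,0,-0.1],[0,0,0],5.2],[[2.5,0,-0.1],[0,0,0],5.2]])

```text
time: 4.15
ee_pos: [0.5106, 0.1049, 0.0523]
tcp_rot: [0.997, 0.073, -0.003, 0.001]
wrist_force: [-5.8, -2.3, 7.4]
gripper_width: 0.0522
gripper_force: 4.4
```

```bash
python3 -c "
from h import *
look('pics/v4.png')
shift(-13.5,-33.5,30)"
```

```text
flap 585 slope 0.383 z ends [43.22254881 63.3390019 ]
t 4.25 tip mid jig mm [-48.7 -34.1  30.4] rot err [ 0.002  0.007 -0.001] w 52.3 F jig [-5.85 -2.33  7.05] T [-1.09  1.63 -0.18]
shift cm [ 3.52 -0.06  0.01]
```

View pics/v4.png

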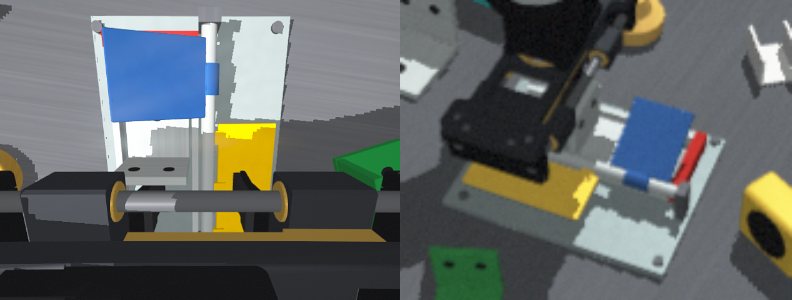

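The foot is now going in under the raised flap (slope 0.38). The upright is at (153,170) and still square.

>>> carry_out(targets=[[[0.6,0,-0.02],[0,0,0],5.2],[[1.2,0,-0.02],[0,0,0],5.2],[[1.8,0,-0.02],[0,0,0],5.2],[[2.4,0,-0.02],[0,0,0],5.2],[[2.9,0,-0.02],[0,0,0],5.2],[[3.3,0,-0.02],[0,0,0],5.2],[[3.3,0,-0.02],[0,0,0],5.2]])

```text
time: 5.12
ee_pos: [0.5421, 0.1095, 0.0526]
tcp_rot: [0.997, 0.073, -0.005, 0.002]
wrist_force: [-8.9, -2.2, 10.3]
gripper_width: 0.0522
gripper_force: 6.1
```

```bash
python3 -c "
from h import *
look('pics/v5.png')
shift(-13.5,-33.5,30)"
```

```text
flap 591 slope 0.371 z ends [43.02832972 62.47275186]
t 5.22 tip mid jig mm [-16.9 -34.1  30.6] rot err [ 0.003  0.009 -0.   ] w 52.1 F jig [-8.87 -0.34  9.67] T [-0.86  2.51 -0.02]
shift cm [ 0.34 -0.06  0.06]
```

>>> carry_out(targets=[[[0.3,0,0],[0,0,0],5.2],[[0.5,0,0],[0,0,0],5.2],[[0.5,0,0],[0,0,0],5.2]])

```text
time: 5.6
ee_pos: [0.5427, 0.1091, 0.0526]
tcp_rot: [0.997, 0.073, -0.009, 0.003]
wrist_force: [-19.6, -1.1, 19.8]
gripper_width: 0.052
gripper_force: 12.5
```

```bash
python3 -c "
from h import *
look('pics/v6.png')
shift(-13.5,-33.5,30)"
```

```text
flap 593 slope 0.364 z ends [43.04216365 62.11677644]
t 5.7 tip mid jig mm [-16.7 -34.6  30.6] rot err [0.004 0.019 0.001] w 52.0 F jig [-18.88   2.89  19.87] T [-0.21  5.61  0.45]
shift cm [ 0.32 -0.11  0.06]
```

View pics/v6.png

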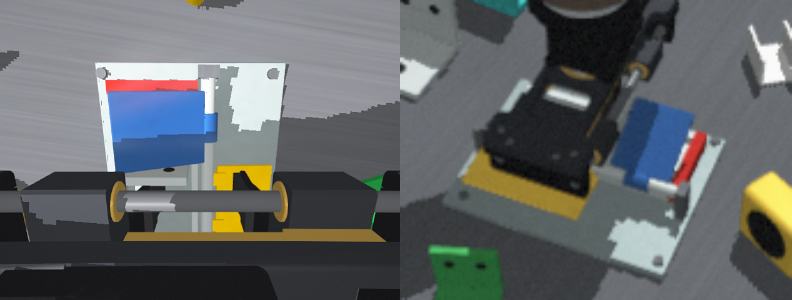

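The finger stopped with its front at about −7 mm and the force rose to 19 N. I'll check from depth whether the bracket is really home.

```bash
cat >> h.py <<'E'
def wristcloud():
    s=env.get_state();p,d=env.camera('wrist');m=env.camera_model('wrist');T=m["T_tool_cam"]
    v,u=np.mgrid[:480,:640]
    n=cv2.undistortPoints(np.float32(np.c_[u.ravel(),v.ravel()]).reshape(-1,1,2),m["intrinsics"],m["distortion"])[:,0]
    P=np.c_[n[:,0],-n[:,1],-np.ones(len(n))]*d.reshape(-1,1)
    P=P@T[:3,:3].T+T[:3,3]
    return p,tojig(Rn.from_quat(s["tcp_rot"]).apply(P)+s["ee_pos"]).reshape(480,640,3),d
E
python3 -c "
from h import *
p,q,d=wristcloud()
h=cv2.cvtColor(p,cv2.COLOR_BGR2HSV)
r=cv2.inRange(h,(0,150,80),(8,255,255))>0
Q=q[r&(d>0)];Q=Q[(Q[:,2]<40)&(Q[:,0]<90)];print('red',len(Q),np.percentile(Q,[3,50,97],0).round(1))
g=(h[...,1]<60)&(d>0)
Q=q[g];Q=Q[(abs(Q[:,1])<30)&(abs(Q[:,0])<30)&(Q[:,2]>48)&(Q[:,2]<66)];print('upright top',len(Q),np.percentile(Q,[3,50,97],0).round(1))
for lo in range(-25,25,10):
  S=Q[(Q[:,1]>lo)&(Q[:,1]<lo+10)]
  if len(S): print(lo,len(S),np.percentile(S[:,0],[5,50,95]).round(1))
cv2.imwrite('pics/c7.png',cv2.resize(p[180:330,140:360],None,fx=3.5,fy=3.5))
status()"
```

```text
red 1063 [[ 53.  -32.2  19.3]
 [ 57.7  17.5  20.5]
 [ 59.8  31.5  21.7]]
upright top 2346 [[ -6.8 -25.3  48.9]
 [ -1.2  -6.1  56.3]
 [  0.8  11.6  60.5]]
-25 525 [-4.7 -0.7  0.7]
-15 639 [-9.5 -1.6  0.7]
-5 671 [-6.2 -1.9  0.7]
5 415 [-4.6 -0.3  0.8]
15 7 [ 7.  13.9 20.1]
t 5.75 tip mid jig mm [-16.7 -34.6  30.6] rot err [0.004 0.019 0.001] w 52.1 F jig [-20.29   2.36  18.83] T [-0.11  5.6   0.45]
```

View pics/c7.png

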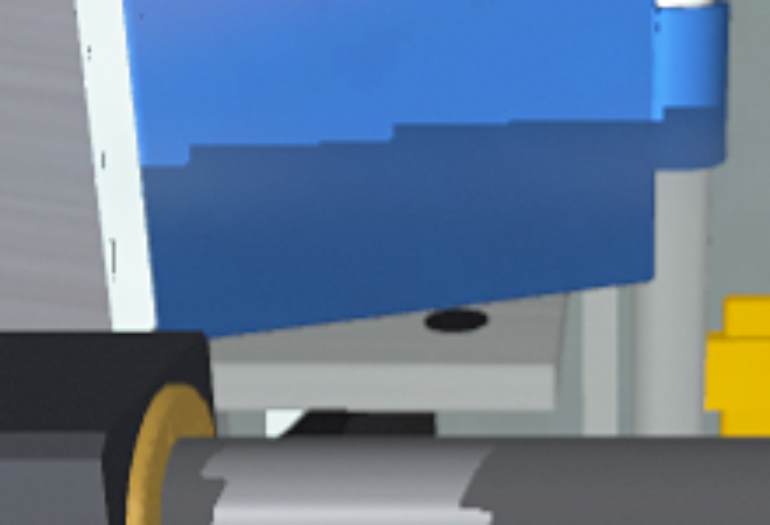

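The upright's front face is at about +1 mm (home is +2) and the red stop reads 53 mm, so the bracket is on the stop within measuring error. The upward force looks like the bracket rocking slightly against the stop. I'll relax with the pedal still held, then re-measure.

>>> carry_out(targets=[[[-0.4,0,0],[0,0,0],5.2],[[-0.8,0,0],[0,0,0],5.2],[[-1.3,0,0],[0,0,0],5.2],[[-1.8,0,0],[0,0,0],5.2],[[-1.8,0,0],[0,0,0],5.2]])

```text
time: 6.38
ee_pos: [0.537, 0.1109, 0.0552]
tcp_rot: [0.997, 0.075, 0.005, -0.001]
wrist_force: [3.6, -0.2, 6.1]
gripper_width: 0.0519
gripper_force: 3.1
```

```bash
python3 -c "
from h import *
look('pics/v8.png')
p,q,d=wristcloud()
h=cv2.cvtColor(p,cv2.COLOR_BGR2HSV)
r=cv2.inRange(h,(0,150,80),(8,255,255))>0
Q=q[r&(d>0)];Q=Q[(Q[:,2]<40)&(Q[:,0]<90)];print('red',len(Q),np.percentile(Q,[3,50,97],0).round(1))
g=(h[...,1]<60)&(d>0)
Q=q[g];Q=Q[(abs(Q[:,1])<22)&(abs(Q[:,0])<15)]
for z in range(30,66,4):
  S=Q[(Q[:,2]>z)&(Q[:,2]<z+4)]
  if len(S): print(z,len(S),np.percentile(S[:,0],[5,25,50,75,95]).round(1))
cv2.imwrite('pics/c8.png',cv2.resize(p[160:330,140:360],None,fx=3.5,fy=3.5))
status()"
```

```text
flap 562 slope 0.255 z ends [41.26108239 54.28726781]
red 539 [[ 54.2 -29.5  19.3]
 [ 57.8  23.4  20.6]
 [ 59.9  32.   21.7]]
30 62 [-0.3 -0.   0.   0.1  0.2]
34 137 [-0.3 -0.   0.1  0.2  0.3]
38 215 [-12.2  -0.1   0.1   0.3   0.5]
42 347 [-11.9  -0.1   0.2   0.4   0.6]
46 415 [-12.   -0.2   0.1   0.2   0.6]
50 413 [-12.   -0.2   0.1   0.2   0.5]
54 1679 [-10.7  -4.2  -2.4  -0.6   0.2]
58 131 [-12.4 -12.  -11.2 -10.5  -2.2]
62 85 [-12.1 -11.  -10.6 -10.4 -10.2]
t 6.53 tip mid jig mm [-21.3 -31.8  33.1] rot err [-0.001 -0.01   0.003] w 51.9 F jig [ 3.25 -0.38  6.76] T [-0.38 -1.03  0.1 ]
```

View pics/c8.png

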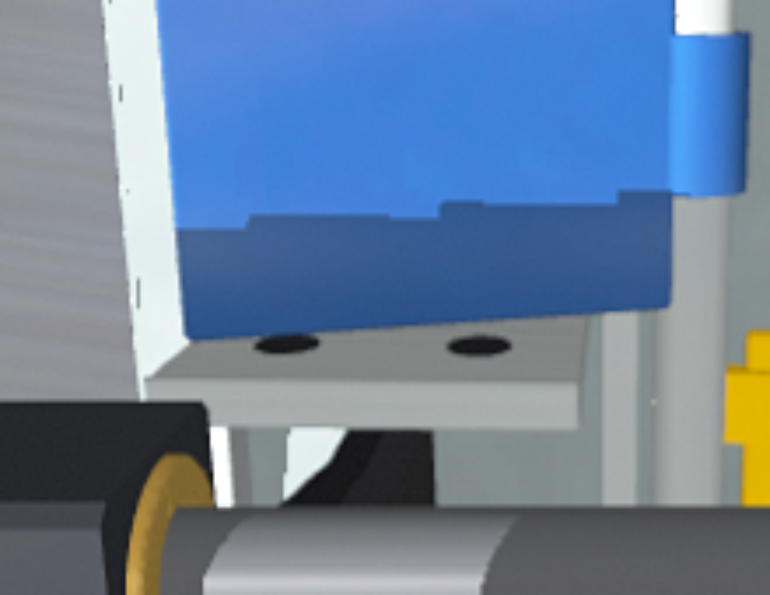

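The flap has dropped to 0.26, which is still clear of the foot. I'll press the pedal back down and then check the frame offset against known jig edges.

>>> carry_out(targets=[[[0,0.1,0.2],[0,0,0],5.2],[[0,0.1,0.25],[0,0,0],5.2]])

```text
time: 6.78
ee_pos: [0.5372, 0.1108, 0.0529]
tcp_rot: [0.997, 0.074, 0.005, -0.002]
wrist_force: [0.0, 2.6, 9.5]
gripper_width: 0.0519
gripper_force: 4.7
```

```bash
python3 -c "
from h import *
look('pics/v9.png')
p,q,d=wristcloud()
h=cv2.cvtColor(p,cv2.COLOR_BGR2HSV)
b=cv2.inRange(h,(100,120,60),(125,255,255))>0
Q=q[b&(d>0)]
for y in range(-20,20,8):
  S=Q[(Q[:,1]>y)&(Q[:,1]<y+8)]
  if len(S): print('blue',y,np.percentile(S[:,0],[1,99]).round(1))
g=(h[...,1]<60)&(d>0)
Q=q[g]
S=Q[(abs(Q[:,1])<22)&(abs(Q[:,0])<15)&(Q[:,2]>30)&(Q[:,2]<50)];print('front',np.median(S[:,0]))
S=Q[(Q[:,2]>4)&(Q[:,2]<12)&(Q[:,1]<-50)&(Q[:,1]>-95)];print('plate far',np.percentile(S[:,0],[50,99,99.8]))
S=Q[(Q[:,2]>4)&(Q[:,2]<12)&(Q[:,0]<70)&(Q[:,0]>10)];print('plate y',np.percentile(S[:,1],[.5,99.5]))
r=cv2.inRange(h,(0,150,80),(8,255,255))>0
np.savez('pics/w9.npz',p=p,q=q,d=d)
status()"
```

```text
flap 592 slope 0.369 z ends [43.05592238 62.41960334]
blue -20 [ 4.1 52.2]
blue -12 [ 4.2 52.3]
blue -4 [ 4.1 52.2]
blue 4 [ 4.  52.3]
blue 12 [ 4.2 52.3]
front 0.06500099139033091
plate far [35.99951266 72.12434135 72.652329  ]
plate y [-100.01808631   43.72193515]
t 6.92 tip mid jig mm [-21.2 -31.9  30.9] rot err [-0.003 -0.01   0.003] w 52.3 F jig [1.48 2.86 8.74] T [ 0.71 -0.26  0.11]
```

>>> carry_out(targets=[[[0.5,0,0],[0,0,0],5.2],[[0.9,0,0],[0,0,0],5.2],[[1.2,0,0],[0,0,0],5.2],[[1.5,0,0],[0,0,0],5.2],[[1.5,0,0],[0,0,0],5.2]])

```text
time: 7.55
ee_pos: [0.5423, 0.1093, 0.0508]
tcp_rot: [0.997, 0.073, -0.006, 0.002]
wrist_force: [-17.8, 2.8, 18.1]
gripper_width: 0.0519
gripper_force: 10.5
```

```bash
cat >> h.py <<'E'
def gap():
    p,q,d=wristcloud();h=cv2.cvtColor(p,cv2.COLOR_BGR2HSV)
    Q=q[(cv2.inRange(h,(100,120,60),(125,255,255))>0)&(d>0)];Q=Q[abs(Q[:,1])<20];f=np.percentile(Q[:,0],1)
    Q=q[(h[...,1]<60)&(d>0)];
    S=Q[(abs(Q[:,1])<22)&(abs(Q[:,0])<6)&(Q[:,2]>30)&(Q[:,2]<53)]
    c=np.polyfit(S[:,2]-40,S[:,0],1) if len(S)>50 else None
    print("flap edge",f.round(2),"front n",len(S),np.median(S[:,0]) if len(S) else 0,"tilt fit",c)
E
python3 -c "
from h import *
look('pics/v10.png');gap();status()"
```

```text
flap 609 slope 0.451 z ends [44.35424022 68.54337378]
flap edge 4.22 front n 575 0.26819601326436926 tilt fit [0.00027691 0.26807382]
t 7.7 tip mid jig mm [-16.8 -34.3  28.8] rot err [0.002 0.012 0.001] w 52.1 F jig [-16.31   4.52  17.98] T [0.58 4.67 0.18]
```

>>> carry_out(targets=[[[-0.5,0,0],[0,0,0],5.2],[[-0.9,0,0],[0,0,0],5.2],[[-1.4,0,0],[0,0,0],5.2],[[-1.4,0,0],[0,0,0],5.2]])

```text
time: 8.2
ee_pos: [0.5391, 0.1101, 0.0533]
tcp_rot: [0.997, 0.075, 0.006, -0.001]
wrist_force: [3.5, -2.2, 8.1]
gripper_width: 0.052
gripper_force: 4.1
```

```bash
python3 -c "
from h import *
gap();p,q,d=wristcloud();h=cv2.cvtColor(p,cv2.COLOR_BGR2HSV);Q=q[(h[...,1]<60)&(d>0)]
S=Q[(abs(Q[:,1])<24)&(abs(Q[:,0])<6)&(Q[:,2]>30)&(Q[:,2]<53)];print('yaw',np.polyfit(S[:,1],S[:,0],1),S[:,1].min(),S[:,1].max())
look('pics/v11.png');status()"
```

```text
flap edge 4.09 front n 976 0.23210370052622997 tilt fit [0.00102856 0.23640249]
yaw [0.00175455 0.24699944] -23.977888646526498 23.17673745754087
flap 586 slope 0.349 z ends [42.58833439 60.78600371]
t 8.4 tip mid jig mm [-19.4 -33.   31.2] rot err [-0.001 -0.011  0.004] w 51.8 F jig [ 3.4  -3.19  8.18] T [-0.78 -1.34  0.07]
```

The bracket is square and doesn't move when pushed, so it is home. The finger is clear of the upright, so I'll release the pedal.

>>> carry_out(targets=[[[-0.2,0,0],[0,0,0],5.2],[[-0.4,0,-0.6],[0,0,0],5.2],[[-0.6,0,-1.4],[0,0,0],5.2],[[-0.8,0,-3],[0,0,0],5.2],[[-1,0,-6],[0,0,0],5.2],[[-3,0,-10],[0,0,0],5.2],[[-8,0,-14],[0,0,0],5.2],[[-12,0,-16],[0,0,0],5.2],[[-12,0,-16],[0,0,0],5.2]])

```text
time: 9.52
ee_pos: [0.4133, 0.0903, 0.2119]
tcp_rot: [0.997, 0.074, 0.001, -0.001]
wrist_force: [0.1, 0.1, -0.4]
gripper_width: 0.0522
gripper_force: 0.0
```

```bash
python3 -c "
from h import *
look('pics/v12.png')
p,d=env.camera('top');W=cloud('top',d);q=tojig(W.reshape(-1,3));
k=(q[:,2]>50)&(q[:,2]<64)&(abs(q[:,1])<26)&(abs(q[:,0])<30);print(k.sum(),np.percentile(q[k],[2,50,98],0).round(1))
h=cv2.cvtColor(p,cv2.COLOR_BGR2HSV);b=cv2.inRange(h,(100,120,60),(125,255,255)).ravel()>0
S=q[b];S=S[(abs(S[:,1])<20)&(abs(S[:,0]-30)<40)];print('blue top',np.percentile(S,[2,98],0).round(1))
cv2.imwrite('pics/t12.png',cv2.resize(p[100:310,170:440],None,fx=2.8,fy=2.8));status()"
```

```text
flap 508 slope 0.091 z ends [39.07751706 43.65295271]
155 [[ -4.2 -24.9  50.8]
 [ -1.6  -1.3  58.6]
 [  1.9  22.4  61.4]]
blue top [[  5.2 -19.1  37.3]
 [ 52.2  19.1  46. ]]
t 9.68 tip mid jig mm [-144.7  -34.   187.7] rot err [0. 0. 0.] w 51.5 F jig [ 0.41  0.07 -0.04] T [-0.03 -0.07 -0.06]
```

View pics/t12.png

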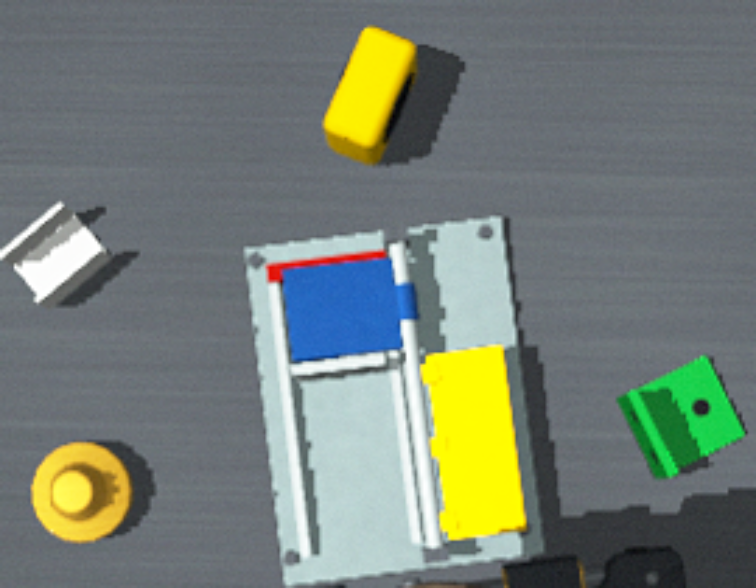

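The top view shows the upright spanning jig x −4.2 to 1.9, against −4 to 2 when home. It sits at (340,365) just before the closed flap, whose slope of about 0.1 fits resting on the foot. The tape, brush and clip are where they were, and the arm is clear.

```bash
python3 -c "
from cell import env
print(env.close_job())"
```

```text
the job is handed in; nothing more can be done
None
```

The bracket is home against the red stop with the flap closed on its foot, the tape, brush and clip are where they were, and the arm is clear; I handed the job in at about 10 s of the 38 s allowed.

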